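# Slide the top trivet tile off its stack onto the serving stand

## Robot

A 6-joint arm with a two-finger parallel gripper is mounted at the origin on a cart in front of the work surface, level with it; the furniture and walls round the work are solid. World frame = base frame: x ahead of the robot, y to its left, z up, the work surface at z = 0. Lengths are in m, angles in rad, forces in N, time in s.
With the tool pointing down it reaches from about 0.375 to 0.9 m from the base axis. Payload 3.1 kg.
Tool frame: the origin (TCP) lies between the finger pads; the fingertips stand 11 mm ahead of it and the grasp point (between the pads) lies 8 mm behind it; z points along the fingers, y is the line along which they close (so a half turn about z gives the same grasp; the last joint's range is limited). The gripper opens to 85 mm and grips with 20 to 120 N. Pads are 22 mm wide; open, the fingers measure 114 mm over their backs; the gripper's body (76 mm by 85 mm) begins 54 mm behind the grasp point. The pads swing forward as they close: fully open they stand 13 mm farther back than shut.
Start: joints at [1.139, 0.527, 1.433, -0, 1.181, -0.178], TCP at [0.156, 0.605, 0.242] pointing down, gripper open.
Joint ranges: [-3.08, 3.08], [-0.75, 2.2], [0.22, 2.44], [-1.43, 4.57], [0, 2.65], [-2.85, 2.85]. Speed limits (rad/s): [2.79, 2.79, 3.14, 3.14, 3.14, 3.14].

## Interface

Orientations are given as [roll, pitch, yaw] about the fixed x, y, z axes, in that order (R = Rz(yaw) Ry(pitch) Rx(roll)).
In Python, from station import bot gives the robot as it stands.
- The arm moves only by the shell command python3 -m handwheel 'ROWS' [FORCE]. ROWS is a JSON object whose one key "targets" holds a list of rows, each an object of numbers: "wx", "wy", "wz": the turn, a rotation vector about the tool's x, y, z in degrees; "x", "y", "z": the shift along the tool's x, y, z in cm; "hand": the finger opening in cm, from 0 to 8.54. A call has 1 to 20 rows; each row shifts and turns the commanded pose from where the row before left it, along the tool's axes as they then stand; what a row does not reach is not made up. A row lasts 1/10 s, in which the tool goes at most 50 mm and 8.59 degrees, less where a joint would pass 70% of its speed; a pose out of reach is approached as far as the arm can. A call is refused whole if a number of a shift passes 5 or a number of a turn 8.59, either way. A call with a gripper value outside its range is refused whole. The fingers move at their own pace and stop on an object; FORCE is the grip in N (left out, the last holds). Time passes only in rows, so rows that do not move let the fingers close. It gives the time, the measured TCP pose, the force, the opening and the grip force at its end, in the units of the state.
- bot.read_state(): the state, without advancing time (a new reading comes with each control period).
- bot.get_image(name): name is "scene" or "top"; returns a dict with "img" (384x512x3 uint8, blue, green, red), "K" (3x3 intrinsics, pixels), "dist" ([k1, k2, p1, p2, k3] as OpenCV has them; the pictures are not rectified), "rvec" (rotation vector, rad) and "tvec" (3), from world to camera coordinates, as OpenCV has them. Camera axes: x right, y down, z forward; pixel columns grow to the right and rows downward; lengths in m; the calibration is good to about 2 mm. A picture is of the moment at which its call begins. There is no depth.
- bot.sign_off(): hands the job in; it is judged then, once.
The state is a dict: "clock": time; "joint_positions": joint angles; "joint_vel": joint speeds; "joint_torque": joint torques, N m; "tcp_pos": TCP position; "orientation": TCP orientation; "contact_force": force on the tool from outside, world axes, zero at the start; "moment": the same for the moment, N m; "gripper_width": finger opening in m; "gripper_force": force on a finger pad.
Only numpy, scipy, OpenCV 4.12 (cv2) and the standard library are available. Lean on these libraries where they do the work, as an engineer would, in place of code of your own. Each camera call takes 0.05 s, during which the arm holds its last target. There are 200 camera calls.

## Task

Lay out the blue trivet tile for serving: slide it sideways off the top of the stack in the caddy, straight across onto the low wooden stand next to it, and push it on until it bears firmly against the dark rail at the stand's far end, lying flat, square to the rail and not overhanging the stand's sides. Slide it, do not lift it, and use only a light touch, since the glaze cracks under a hard push from above or a hard knock on the rail. Leave the two white tiles in place in the caddy, leave the mug, the jar and the candle alone, and take your hand away at the end.

Things in the scene. Friction and masses are not known exactly. Their poses are not given: they have to be found in the camera images.
- tile_top: Blue glazed trivet tile, 100 x 100 x 12 mm, 0.2 to 0.33 kg, loose, top one of three in the caddy. Origin at the centre of its underside, z up, x and y along its edges. The glaze is slippery (friction about 0.25 against tiles and wood). Brittle: more than 20 N from the fingers or against the rail cracks it.
- tile_middle: White glazed tile of the same size, loose, directly under the blue one at the start; origin at the centre of its underside. Stays where it is.
- tile_bottom: White glazed tile of the same size, loose, lowest of the stack, on the caddy's floor; origin at the centre of its underside. Stays where it is.
- tile_caddy: Brown wooden caddy, fixed, 126 x 120 mm. Origin on the table below the middle of the stack. Floor 8 mm thick: the tiles' undersides are 8, 20 and 32 mm above the table, the blue upper face 44 mm. Walls 46 mm high at its +x, -x and -y sides, about 3 mm from the tiles, hide the tiles' edges; the +y side is open toward the stand; the floor ends there 56 mm from the origin.
- stand: Light wooden serving stand, fixed, 126 (x) by 130 mm (y), 2 to 8 mm beyond the caddy's open side, turned against the caddy by at most 0.04 rad. Origin on the table under its centre; +y points away from the caddy. Its top is 29 mm above the table, 3 mm below the blue tile's underside in the stack, so the tile drops 3 mm as it crosses.
- end_rail: Dark wooden rail fixed on the stand's far end, 126 mm long (x), 12 mm thick (y), its top 58 mm above the table. Origin at the middle of its length and thickness, 28 mm above the table; axes as the stand's. Its face toward the caddy lies 6 mm on the -y side of its origin: the blue tile touches it when the tile's centre is 56 mm before the origin (y = +3 mm of the stand).
- mug: White mug with a handle, 82 x 112 x 94 mm, standing behind the work; origin at the centre of its underside. Bystander.
- spice_jar: Small glass spice jar with a steel lid, 41 mm wide and 73 mm high, standing to the right; origin at the centre of its underside. Bystander.
- candle: Small tea candle, 38 mm wide and 17 mm high, standing to the left; origin at the centre of its underside. Bystander.
- tile_face (a point): Centre of the blue tile's upper face, 12 mm above its underside. Fingertips hold the face better than the tiles hold one another: closed fingertips pressed on it by some 8 to 14 N and moved sideways take the tile along, sliding on what lies below. Stack, caddy and stand are rigid: one millimetre in height changes the press by several newtons, so go by the felt force.
Mind the look-alikes: they are no part of the job. Leave any orange look-alike of the stand alone. Of the things that look like the tile_top, the larger one is meant.

How it is judged:
By the outcome, as a careful person would: the job done as asked, in the order asked, and still so for the second after the job is handed in, with the robot touching nothing.
It also fails if it takes over 54 s, if anything falls off the work surface, if the arm or the gripper's body presses on something with over 40 N, if the wrist force passes 120 N, or if a joint passes its speed limit or range.

## Working session

There is one attempt and no reset: what is moved stays moved. The work goes in short steps, Python scripts to look and compute and a shell command to move; the robot and the scene stay as the last step left them, time stands still between calls to the robot, and variables do not carry over. Pictures are saved under pics/ and viewed, at most 11 in all, crops included, and the job is handed in when it is done.

```bash
mkdir -p pics; ls
cat > h.py <<'E'
import numpy as np, cv2, pickle
from station import bot
def grab(n,f):
    d=bot.get_image(n); cv2.imwrite(f'pics/{f}.png',d['img']); pickle.dump(d,open(f'pics/{f}.pkl','wb')); return d
def load(f): return pickle.load(open(f'pics/{f}.pkl','rb'))
def ray(d,uv):
    R=cv2.Rodrigues(np.array(d['rvec'],float))[0]; t=np.array(d['tvec'],float).ravel()
    n=cv2.undistortPoints(np.array(uv,float).reshape(-1,1,2),np.array(d['K']),np.array(d['dist'])).reshape(-1,2)
    return -R.T@t, np.c_[n,np.ones(len(n))]@R
def atz(d,uv,z):
    c,r=ray(d,uv); return c+r*((z-c[2])/r[:,2])[:,None]
def tri(d1,p1,d2,p2):
    c1,r1=ray(d1,p1); c2,r2=ray(d2,p2); o=[]
    for a,b in zip(r1,r2):
        s=np.linalg.lstsq(np.c_[a,-b],c2-c1,rcond=None)[0]; A=c1+a*s[0];B=c2+b*s[1]; o.append(np.r_[(A+B)/2,np.linalg.norm(A-B)])
    return np.array(o)
def big(f,o,x0,y0,w,h,k):
    cv2.imwrite(f'pics/{o}.png',cv2.resize(load(f)['img'][y0:y0+h,x0:x0+w],None,fx=k,fy=k,interpolation=cv2.INTER_CUBIC))
E
python3 -c "
from h import *
s=bot.read_state();print(s)
a=grab('scene','s1');b=grab('top','t1')
for d in(a,b):print(ray(d,[[256,192]]))
cv2.imwrite('pics/both.png',cv2.resize(np.vstack([a['img'],b['img']]),None,fx=.78,fy=.78))
"
```

```text
pics
{'clock': 0.0, 'joint_positions': array([ 1.13946868e+00,  5.28473788e-01,  1.43389275e+00,  2.78274121e-05,
        1.18140044e+00, -1.78515662e-01]), 'joint_vel': array([-1.25750579e-03, -1.62391516e-03,  6.06886371e-05, -3.72319923e-04,
       -1.61262606e-04, -6.01846423e-04]), 'joint_torque': array([-9.55523101e-04, -4.42352664e+01, -1.78018409e+01, -2.94875217e-04,
        8.58764484e-03,  5.00284401e-06]), 'tcp_pos': array([0.15601174, 0.60450606, 0.24133195]), 'orientation': array([-3.13945745e+00, -4.11404590e-04,  2.88876964e+00]), 'contact_force': array([ 1.05562849,  1.2477259 , -0.1217876 ]), 'moment': array([0.03238603, 0.05432254, 0.02961911]), 'gripper_force': 0.0, 'gripper_width': 0.08531297132813978}
(array([0.27480568, 0.64804718, 0.77624269]), array([[ 0.34096839, -0.61827166, -0.70817094]]))
(array([0.47406886, 0.01354683, 1.34246581]), array([[ 0.11603567,  0.00515794, -0.99323475]]))
```

View pics/both.png

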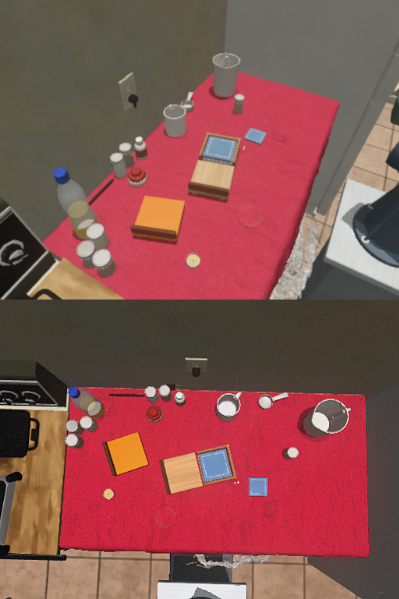

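The scene view shows the caddy with the blue tile at about (218,150), the stand at (213,178) and the orange decoy at (160,217). The top view shows the caddy at (216,464), the stand to its left and the small blue decoy at (258,487). Next I'll enlarge both views.

```bash
python3 -c "
from h import *
big('s1','s1c',235,160,80,100,6);big('t1','t1c',200,180,110,75,7)"
```

```text
(no output)
```

View pics/s1c.png

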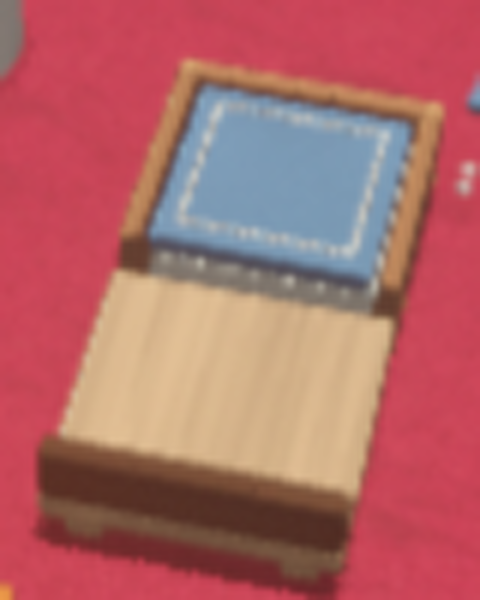

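View pics/t1c.png

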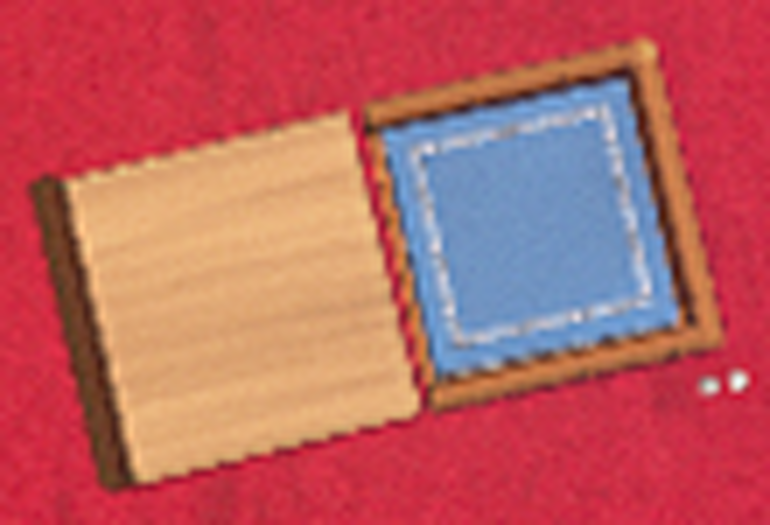

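The scene crop shows the blue face corners at about (150,240), (200,85), (412,122) and (378,280). In the top crop they are at (385,128), (630,80), (688,325) and (438,378). The stand and rail corners can be read in both crops.

```bash
cat > m.py <<'E'
from h import *
a,b=load('s1'),load('t1')
S=lambda p:(np.array(p,float)+.5)/6-.5+[235,160]
T=lambda p:(np.array(p,float)+.5)/7-.5+[200,180]
np.set_printoptions(precision=4,suppress=True)
s=[(150,240),(200,85),(412,122),(378,280),(118,272),(395,320),(40,440),(355,498),(183,62),(440,105)]
t=[(385,128),(630,80),(688,325),(438,378),(350,112),(420,412),(32,180),(108,490),(655,42),(722,345)]
z=[.044]*4+[.029]*2+[.058]*2+[.046]*2
P=tri(a,S(s),b,T(t));print(P)
A=np.array([atz(a,S([p]),h)[0] for p,h in zip(s,z)]);B=np.array([atz(b,T([p]),h)[0] for p,h in zip(t,z)])
print(np.c_[A[:,:2],B[:,:2]])
def rep(n,Q):
    an=lambda v:np.arctan2(v[1],v[0])
    print(n,'tile c',Q[:4].mean(0)[:2],'yaw(+y dir - 90)',an((Q[0]-Q[1]+Q[3]-Q[2]))-np.pi/2,'x dir',an(Q[0]-Q[3]+Q[1]-Q[2]),'sizes',[np.linalg.norm(Q[i]-Q[j]) for i,j in((0,1),(1,2),(2,3),(3,0))])
    e=(Q[4]+Q[5])/2;r=(Q[6]+Q[7])/2
    print('stand near mid',e[:2],'xdir',an(Q[4]-Q[5]),np.linalg.norm((Q[4]-Q[5])[:2]),'rail out mid',r[:2],'xdir',an(Q[6]-Q[7]),np.linalg.norm(Q[6]-Q[7]),'axis',an(r-e)-np.pi/2,np.linalg.norm((r-e)[:2]))
    print('caddy back xdir',an(Q[8]-Q[9]),np.linalg.norm(Q[8]-Q[9]))
rep('S',A);rep('T',B)
E
python3 m.py
```

```text
[[ 0.6091  0.0236  0.0376  0.0016]
 [ 0.6329 -0.0733  0.0423  0.0032]
 [ 0.5352 -0.0983  0.0432  0.0029]
 [ 0.5094 -0.0002  0.0421  0.0015]
 [ 0.6167  0.0382  0.0264  0.0009]
 [ 0.4964  0.0067  0.0298  0.0005]
 [ 0.5824  0.1619  0.0628  0.0008]
 [ 0.4619  0.1273  0.0635  0.0013]
 [ 0.6479 -0.0833  0.0425  0.002 ]
 [ 0.5274 -0.1117  0.0468  0.0028]]
[[ 0.6054  0.0287  0.6091  0.0238]
 [ 0.6335 -0.0712  0.6312 -0.0738]
 [ 0.5363 -0.0971  0.5338 -0.0987]
 [ 0.5081  0.0012  0.51    0.    ]
 [ 0.615   0.0402  0.6168  0.0383]
 [ 0.4965  0.0059  0.4967  0.0067]
 [ 0.5841  0.1585  0.5832  0.1626]
 [ 0.4627  0.1231  0.4625  0.128 ]
 [ 0.6471 -0.0795  0.6465 -0.0834]
 [ 0.529  -0.1121  0.5261 -0.1122]]
S tile c [ 0.5708 -0.0346] yaw(+y dir - 90) 0.27701373272462004 x dir 0.26807649975100967 sizes [np.float64(0.10379506067465977), np.float64(0.10062122975141172), np.float64(0.1023230197171299), np.float64(0.10112050454599401)]
stand near mid [0.5558 0.023 ] xdir 0.28154103052331747 0.1234354347420643 rail out mid [0.5234 0.1408] xdir 0.2834236499855843 0.12642688153801074 axis 0.2681167005021192 0.12213269244360264
caddy back xdir 0.26890243746004716 0.12251986148743543
T tile c [ 0.571  -0.0372] yaw(+y dir - 90) 0.22890366710930832 x dir 0.24317891245001808 sizes [np.float64(0.10009162563717447), np.float64(0.10055130002556209), np.float64(0.10157650423673281), np.float64(0.1019242763324075)]
stand near mid [0.5567 0.0225] xdir 0.2570637334385241 0.12423218262387237 rail out mid [0.5228 0.1453] xdir 0.27926500380501235 0.12558908882583814 axis 0.26944286251594574 0.1273890909040467
caddy back xdir 0.23474820677572325 0.12380839852084802
```

```bash
python3 -m handwheel '{"targets":[{"wz":-5.9,"hand":0},{"wz":-5.9,"hand":0},{"wz":-5.9,"hand":0},{"wz":-5.9,"hand":0},{"wz":-5.9,"hand":0}]}' 20; python3 -m handwheel '{"targets":[{"x":-0.6,"y":-1.8},{"x":-1.2,"y":-3.7},{"x":-1.2,"y":-3.7},{"x":-1.2,"y":-3.7},{"x":-1.2,"y":-3.7},{"x":-1.2,"y":-3.7},{"x":-1.2,"y":-3.7},{"x":-1.2,"y":-3.7},{"x":-1.2,"y":-3.7},{"x":-1.2,"y":-3.7},{"x":-1.2,"y":-3.7},{"x":-1.2,"y":-3.7},{"x":-1.2,"y":-3.7},{"x":-1.2,"y":-3.7},{"x":-1.2,"y":-3.7},{"x":-1.2,"y":-3.7},{"x":-1.2,"y":-3.7},{"x":-1.2,"y":-3.7},{"x":-1.2,"y":-3.7},{"x":-0.6,"y":-1.8}]}'
```

```text
$.targets[0]: bad value
$.targets[0]: bad value
```

```bash
python3 -m handwheel '{"targets":[{"wx":0,"wy":0,"wz":-5.9,"x":0,"y":0,"z":0,"hand":0}]}' 20
```

```text
clock: 0.2
tcp_pos: [0.1561, 0.6047, 0.2416]
orientation: [-3.14, -0.0, 2.994]
contact_force: [0.1, -0.5, 0.1]
gripper_width: 0.073
gripper_force: 0.0
```

```bash
python3 -m handwheel '{"targets":[{"wx":0,"wy":0,"wz":-5.9,"x":0,"y":0,"z":0,"hand":0},{"wx":0,"wy":0,"wz":-5.9,"x":0,"y":0,"z":0,"hand":0},{"wx":0,"wy":0,"wz":-5.9,"x":0,"y":0,"z":0,"hand":0},{"wx":0,"wy":0,"wz":-5.9,"x":0,"y":0,"z":0,"hand":0},{"wx":0,"wy":0,"wz":0,"x":-0.6,"y":-1.8,"z":0,"hand":0},{"wx":0,"wy":0,"wz":0,"x":-1.2,"y":-3.7,"z":0,"hand":0},{"wx":0,"wy":0,"wz":0,"x":-1.2,"y":-3.7,"z":0,"hand":0},{"wx":0,"wy":0,"wz":0,"x":-1.2,"y":-3.7,"z":0,"hand":0},{"wx":0,"wy":0,"wz":0,"x":-1.2,"y":-3.7,"z":0,"hand":0},{"wx":0,"wy":0,"wz":0,"x":-1.2,"y":-3.7,"z":0,"hand":0},{"wx":0,"wy":0,"wz":0,"x":-1.2,"y":-3.7,"z":0,"hand":0},{"wx":0,"wy":0,"wz":0,"x":-1.2,"y":-3.7,"z":0,"hand":0},{"wx":0,"wy":0,"wz":0,"x":-1.2,"y":-3.7,"z":0,"hand":0},{"wx":0,"wy":0,"wz":0,"x":-1.2,"y":-3.7,"z":0,"hand":0},{"wx":0,"wy":0,"wz":0,"x":-1.2,"y":-3.7,"z":0,"hand":0},{"wx":0,"wy":0,"wz":0,"x":-1.2,"y":-3.7,"z":0,"hand":0},{"wx":0,"wy":0,"wz":0,"x":-1.2,"y":-3.7,"z":0,"hand":0},{"wx":0,"wy":0,"wz":0,"x":-1.2,"y":-3.7,"z":0,"hand":0}]}'
```

```text
clock: 2.0
tcp_pos: [0.4424, 0.1636, 0.2421]
orientation: [3.141, -0.001, -2.88]
contact_force: [0.4, 1.2, -0.4]
gripper_width: 0.0002
gripper_force: 0.0
```

```bash
python3 -m handwheel '{"targets":[{"wx":0,"wy":0,"wz":0,"x":-1.2,"y":-3.7,"z":0,"hand":0},{"wx":0,"wy":0,"wz":0,"x":-1.2,"y":-3.7,"z":0.5,"hand":0},{"wx":0,"wy":0,"wz":0,"x":-1.2,"y":-3.7,"z":1.5,"hand":0},{"wx":0,"wy":0,"wz":0,"x":-1.2,"y":-3.7,"z":2.5,"hand":0},{"wx":0,"wy":0,"wz":0,"x":-1.2,"y":-3.7,"z":3,"hand":0},{"wx":0,"wy":0,"wz":0,"x":-0.9,"y":-2.8,"z":3,"hand":0},{"wx":0,"wy":0,"wz":0,"x":-0.4,"y":-1.4,"z":3,"hand":0},{"wx":0,"wy":0,"wz":0,"x":0,"y":0,"z":2,"hand":0},{"wx":0,"wy":0,"wz":0,"x":0,"y":0,"z":1,"hand":0},{"wx":0,"wy":0,"wz":0,"x":0,"y":0,"z":0.4,"hand":0},{"wx":0,"wy":0,"wz":0,"x":0,"y":0,"z":0,"hand":0}]}'
python3 -c "
from h import *
print(bot.read_state()['contact_force'])
grab('scene','s2');a=grab('top','t2');big('s2','s2c',225,130,90,90,6)
cv2.imwrite('pics/j2.png',np.hstack([cv2.resize(load('s2')['img'][130:230,235:315],None,fx=5,fy=5,interpolation=2),cv2.resize(a['img'][180:280,225:305],None,fx=5,fy=5,interpolation=2)]))"
```

```text
clock: 3.1
tcp_pos: [0.5712, -0.0347, 0.0733]
orientation: [3.141, -0.0, -2.879]
contact_force: [0.8, -0.2, 0.3]
gripper_width: -0.0001
gripper_force: 0.0
[ 0.78066426 -0.22714906  0.28075528]
```

View pics/j2.png

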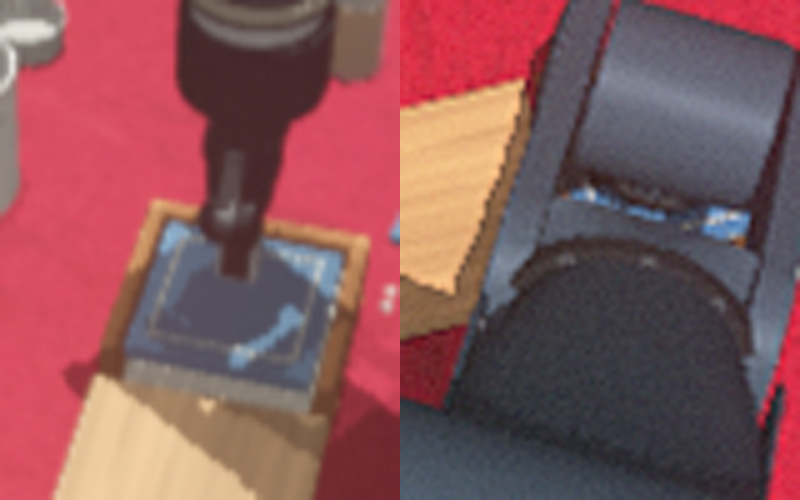

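The closed tips hang above the middle of the blue tile (left picture, about (236,278)); the arm blocks the top view. I'm lowering now.

```bash
python3 -m handwheel '{"targets":[{"wx":0,"wy":0,"wz":0,"x":0,"y":0,"z":0.7,"hand":0},{"wx":0,"wy":0,"wz":0,"x":0,"y":0,"z":0.5,"hand":0},{"wx":0,"wy":0,"wz":0,"x":0,"y":0,"z":0.3,"hand":0},{"wx":0,"wy":0,"wz":0,"x":0,"y":0,"z":0,"hand":0}]}'
python3 -m handwheel '{"targets":[{"wx":0,"wy":0,"wz":0,"x":0,"y":0,"z":0.1,"hand":0},{"wx":0,"wy":0,"wz":0,"x":0,"y":0,"z":0,"hand":0}]}'
```

```text
clock: 3.6
tcp_pos: [0.571, -0.035, 0.0578]
orientation: [3.141, -0.001, -2.879]
contact_force: [-0.3, 0.2, 0.6]
gripper_width: 0.0003
gripper_force: 0.0
clock: 3.8
tcp_pos: [0.5714, -0.0352, 0.0573]
orientation: [3.142, -0.0, -2.88]
contact_force: [-0.1, -0.1, -0.1]
gripper_width: -0.0002
gripper_force: 0.0
```

```bash
python3 -m handwheel '{"targets":[{"wx":0,"wy":0,"wz":0,"x":0,"y":0,"z":0.1,"hand":0},{"wx":0,"wy":0,"wz":0,"x":0,"y":0,"z":0,"hand":0}]}'
python3 -m handwheel '{"targets":[{"wx":0,"wy":0,"wz":0,"x":0,"y":0,"z":0.05,"hand":0},{"wx":0,"wy":0,"wz":0,"x":0,"y":0,"z":0,"hand":0}]}'
```

```text
clock: 4.0
tcp_pos: [0.5713, -0.0352, 0.0563]
orientation: [-3.142, -0.0, -2.88]
contact_force: [0.4, 0.2, -0.2]
gripper_width: 0.0001
gripper_force: 0.0
clock: 4.2
tcp_pos: [0.5713, -0.0352, 0.0558]
orientation: [3.142, -0.0, -2.88]
contact_force: [0.1, -0.4, -0.0]
gripper_width: 0.0
gripper_force: 0.0
```

```bash
python3 -m handwheel '{"targets":[{"wx":0,"wy":0,"wz":0,"x":0,"y":0,"z":0.05,"hand":0},{"wx":0,"wy":0,"wz":0,"x":0,"y":0,"z":0,"hand":0}]}'
python3 -m handwheel '{"targets":[{"wx":0,"wy":0,"wz":0,"x":0,"y":0,"z":0.05,"hand":0},{"wx":0,"wy":0,"wz":0,"x":0,"y":0,"z":0,"hand":0}]}'
```

```text
clock: 4.4
tcp_pos: [0.5713, -0.0352, 0.0553]
orientation: [3.142, -0.0, -2.88]
contact_force: [0.7, 0.3, -0.3]
gripper_width: 0.0001
gripper_force: 0.0
clock: 4.6
tcp_pos: [0.5714, -0.0352, 0.0551]
orientation: [-3.141, 0.0, -2.879]
contact_force: [-0.4, -0.3, 2.6]
gripper_width: -0.0
gripper_force: 1.5
```

```bash
python3 -m handwheel '{"targets":[{"wx":0,"wy":0,"wz":0,"x":0,"y":0,"z":0.05,"hand":0},{"wx":0,"wy":0,"wz":0,"x":0,"y":0,"z":0,"hand":0}]}'
```

```text
clock: 4.8
tcp_pos: [0.5714, -0.0352, 0.0551]
orientation: [-3.141, 0.0, -2.879]
contact_force: [-1.4, 0.2, 6.7]
gripper_width: -0.0005
gripper_force: 3.3
```

```bash
python3 -m handwheel '{"targets":[{"wx":0,"wy":0,"wz":0,"x":0,"y":0,"z":0.05,"hand":0},{"wx":0,"wy":0,"wz":0,"x":0,"y":0,"z":0,"hand":0}]}'
```

```text
clock: 5.0
tcp_pos: [0.5714, -0.0352, 0.0551]
orientation: [-3.141, 0.0, -2.879]
contact_force: [-1.4, -0.5, 9.4]
gripper_width: -0.0003
gripper_force: 4.9
```

```bash
python3 -m handwheel '{"targets":[{"wx":0,"wy":0,"wz":0,"x":0,"y":0.1,"z":0.01,"hand":0},{"wx":0,"wy":0,"wz":0,"x":0,"y":0.2,"z":0,"hand":0},{"wx":0,"wy":0,"wz":0,"x":0,"y":0.3,"z":0,"hand":0},{"wx":0,"wy":0,"wz":0,"x":0,"y":0.3,"z":0,"hand":0},{"wx":0,"wy":0,"wz":0,"x":0,"y":0.1,"z":0,"hand":0}]}'
python3 -c "
from h import *
grab('scene','s3');big('s3','s3c',235,140,80,110,5)"
```

```text
clock: 5.5
tcp_pos: [0.5709, -0.0266, 0.0551]
orientation: [-3.138, 0.004, -2.879]
contact_force: [0.6, -1.8, 7.1]
gripper_width: 0.0001
gripper_force: 3.4
```

View pics/s3c.png

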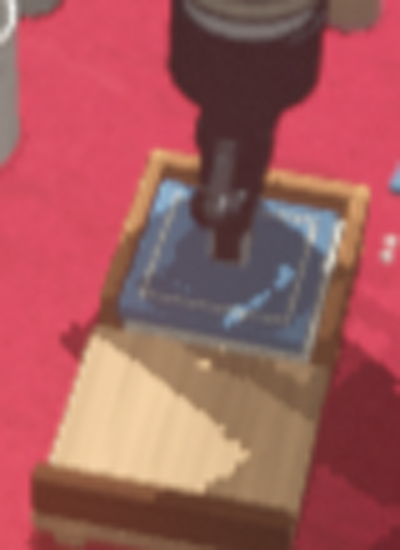

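The blue tile moves with the fingers: its front edge is now at about (215,340), and the white tiles haven't moved. I'll continue sliding.

```bash
python3 -m handwheel '{"targets":[{"wx":0,"wy":0,"wz":0,"x":0,"y":0.2,"z":0.04,"hand":0},{"wx":0,"wy":0,"wz":0,"x":0,"y":0.3,"z":0,"hand":0},{"wx":0,"wy":0,"wz":0,"x":0,"y":0.3,"z":0,"hand":0},{"wx":0,"wy":0,"wz":0,"x":0,"y":0.2,"z":0,"hand":0},{"wx":0,"wy":0,"wz":0,"x":0,"y":0,"z":0,"hand":0}]}'
```

```text
clock: 6.05
tcp_pos: [0.5688, -0.0169, 0.0551]
orientation: [-3.138, 0.006, -2.879]
contact_force: [0.0, -1.9, 8.4]
gripper_width: -0.0001
gripper_force: 4.4
```

```bash
python3 -m handwheel '{"targets":[{"wx":0,"wy":0,"wz":0,"x":0,"y":0.3,"z":0.02,"hand":0},{"wx":0,"wy":0,"wz":0,"x":0,"y":0.3,"z":0,"hand":0},{"wx":0,"wy":0,"wz":0,"x":0,"y":0.3,"z":0,"hand":0},{"wx":0,"wy":0,"wz":0,"x":0,"y":0.3,"z":0,"hand":0},{"wx":0,"wy":0,"wz":0,"x":0,"y":0.3,"z":0,"hand":0},{"wx":0,"wy":0,"wz":0,"x":0,"y":0.1,"z":0,"hand":0},{"wx":0,"wy":0,"wz":0,"x":0,"y":0,"z":0,"hand":0}]}'
python3 -c "
from h import *
grab('scene','s4');big('s4','s4c',235,140,80,110,5)"
```

```text
clock: 6.75
tcp_pos: [0.565, -0.0016, 0.0551]
orientation: [-3.137, 0.006, -2.879]
contact_force: [1.2, -1.2, 9.9]
gripper_width: 0.0
gripper_force: 4.9
```

View pics/s4c.png

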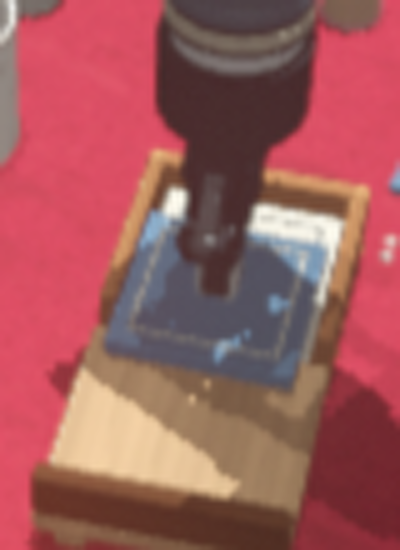

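The blue tile is about 35 mm out and overhangs the stand, with its front edge at about (200,370). The white tile is still in place.

```bash
python3 -m handwheel '{"targets":[{"wx":0,"wy":0,"wz":0,"x":0,"y":0.3,"z":0,"hand":0},{"wx":0,"wy":0,"wz":0,"x":0,"y":0.3,"z":0,"hand":0},{"wx":0,"wy":0,"wz":0,"x":0,"y":0.3,"z":0,"hand":0},{"wx":0,"wy":0,"wz":0,"x":0,"y":0,"z":0,"hand":0}]}'
```

```text
clock: 7.2
tcp_pos: [0.5626, 0.0073, 0.0551]
orientation: [-3.138, 0.006, -2.879]
contact_force: [1.0, -1.9, 8.7]
gripper_width: 0.0
gripper_force: 4.9
```

```bash
python3 -m handwheel '{"targets":[{"wx":0,"wy":0,"wz":0,"x":0,"y":0.2,"z":0,"hand":0},{"wx":0,"wy":0,"wz":0,"x":0,"y":0.2,"z":0,"hand":0},{"wx":0,"wy":0,"wz":0,"x":0,"y":0,"z":0,"hand":0}]}'
```

```text
clock: 7.5
tcp_pos: [0.5617, 0.011, 0.055]
orientation: [-3.138, 0.006, -2.879]
contact_force: [0.8, -2.6, 9.1]
gripper_width: -0.0003
gripper_force: 4.9
```

```bash
python3 -m handwheel '{"targets":[{"wx":0,"wy":0,"wz":0,"x":0,"y":0.2,"z":0,"hand":0},{"wx":0,"wy":0,"wz":0,"x":0,"y":0.1,"z":0,"hand":0},{"wx":0,"wy":0,"wz":0,"x":0,"y":0,"z":0,"hand":0}]}'
```

```text
clock: 7.8
tcp_pos: [0.5609, 0.0138, 0.0551]
orientation: [-3.137, 0.006, -2.879]
contact_force: [0.3, -3.0, 10.1]
gripper_width: -0.0001
gripper_force: 4.8
```

```bash
python3 -m handwheel '{"targets":[{"wx":0,"wy":0,"wz":0,"x":0,"y":0.2,"z":0,"hand":0},{"wx":0,"wy":0,"wz":0,"x":0,"y":0,"z":0,"hand":0}]}'
```

```text
clock: 8.0
tcp_pos: [0.5604, 0.0159, 0.0551]
orientation: [-3.138, 0.006, -2.879]
contact_force: [1.4, -2.5, 10.4]
gripper_width: -0.0
gripper_force: 4.8
```

```bash
python3 -m handwheel '{"targets":[{"wx":0,"wy":0,"wz":0,"x":0,"y":0.2,"z":0,"hand":0},{"wx":0,"wy":0,"wz":0,"x":0,"y":0,"z":0,"hand":0}]}'
```

```text
clock: 8.2
tcp_pos: [0.5597, 0.0179, 0.055]
orientation: [-3.138, 0.006, -2.879]
contact_force: [1.1, -2.0, 9.7]
gripper_width: 0.0001
gripper_force: 4.7
```

```bash
python3 -m handwheel '{"targets":[{"wx":0,"wy":0,"wz":0,"x":0,"y":0.2,"z":0,"hand":0},{"wx":0,"wy":0,"wz":0,"x":0,"y":0,"z":0,"hand":0}]}'
```

```text
clock: 8.4
tcp_pos: [0.5591, 0.02, 0.0549]
orientation: [-3.138, 0.006, -2.879]
contact_force: [0.8, -1.9, 8.8]
gripper_width: -0.0001
gripper_force: 4.5
```

```bash
python3 -m handwheel '{"targets":[{"wx":0,"wy":0,"wz":0,"x":0,"y":0.2,"z":0.02,"hand":0},{"wx":0,"wy":0,"wz":0,"x":0,"y":0,"z":0,"hand":0}]}'
```

```text
clock: 8.6
tcp_pos: [0.5587, 0.0218, 0.0548]
orientation: [-3.138, 0.006, -2.879]
contact_force: [0.7, -1.6, 9.0]
gripper_width: 0.0002
gripper_force: 4.7
```

```bash
python3 -m handwheel '{"targets":[{"wx":0,"wy":0,"wz":0,"x":0,"y":0.2,"z":0.02,"hand":0},{"wx":0,"wy":0,"wz":0,"x":0,"y":0,"z":0,"hand":0}]}'
```

```text
clock: 8.8
tcp_pos: [0.5583, 0.0236, 0.0547]
orientation: [-3.138, 0.006, -2.879]
contact_force: [1.1, -3.2, 9.9]
gripper_width: -0.0
gripper_force: 5.0
```

```bash
python3 -m handwheel '{"targets":[{"wx":0,"wy":0,"wz":0,"x":0,"y":0.2,"z":0.02,"hand":0},{"wx":0,"wy":0,"wz":0,"x":0,"y":0,"z":0,"hand":0}]}'
```

```text
clock: 9.0
tcp_pos: [0.5579, 0.0255, 0.0546]
orientation: [-3.138, 0.007, -2.879]
contact_force: [1.4, -3.0, 10.3]
gripper_width: -0.0002
gripper_force: 5.3
```

```bash
python3 -m handwheel '{"targets":[{"wx":0,"wy":0,"wz":0,"x":0,"y":0.2,"z":0.01,"hand":0},{"wx":0,"wy":0,"wz":0,"x":0,"y":0.2,"z":0.01,"hand":0},{"wx":0,"wy":0,"wz":0,"x":0,"y":0.2,"z":0.01,"hand":0},{"wx":0,"wy":0,"wz":0,"x":0,"y":0.2,"z":0,"hand":0},{"wx":0,"wy":0,"wz":0,"x":0,"y":0,"z":0,"hand":0}]}'
```

```text
clock: 9.5
tcp_pos: [0.5559, 0.0334, 0.0543]
orientation: [-3.138, 0.007, -2.879]
contact_force: [0.2, -1.8, 9.6]
gripper_width: -0.0001
gripper_force: 5.3
```

```bash
python3 -m handwheel '{"targets":[{"wx":0,"wy":0,"wz":0,"x":0,"y":0.2,"z":0.01,"hand":0},{"wx":0,"wy":0,"wz":0,"x":0,"y":0.2,"z":0.01,"hand":0},{"wx":0,"wy":0,"wz":0,"x":0,"y":0.2,"z":0.01,"hand":0},{"wx":0,"wy":0,"wz":0,"x":0,"y":0.2,"z":0,"hand":0},{"wx":0,"wy":0,"wz":0,"x":0,"y":0,"z":0,"hand":0}]}'
python3 -c "
from h import *
grab('scene','s5');big('s5','s5c',235,140,80,110,5)"
```

```text
clock: 10.0
tcp_pos: [0.5539, 0.0411, 0.054]
orientation: [-3.138, 0.007, -2.879]
contact_force: [0.6, -2.2, 11.7]
gripper_width: 0.0002
gripper_force: 5.5
```

View pics/s5c.png

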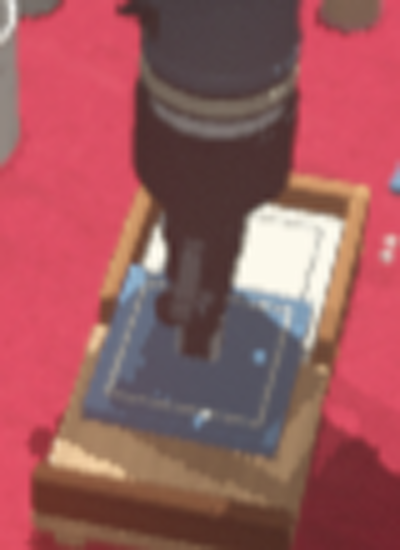

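The tile is well on the stand: front corners at about (85,415) and (275,455), rear still resting on the stack edge. The white tile hasn't moved.

```bash
python3 -m handwheel '{"targets":[{"wx":0,"wy":0,"wz":0,"x":0,"y":0.2,"z":0,"hand":0},{"wx":0,"wy":0,"wz":0,"x":0,"y":0.2,"z":0,"hand":0},{"wx":0,"wy":0,"wz":0,"x":0,"y":0.2,"z":0.01,"hand":0},{"wx":0,"wy":0,"wz":0,"x":0,"y":0.2,"z":0.01,"hand":0},{"wx":0,"wy":0,"wz":0,"x":0,"y":0.2,"z":0,"hand":0},{"wx":0,"wy":0,"wz":0,"x":0,"y":0.2,"z":0.01,"hand":0},{"wx":0,"wy":0,"wz":0,"x":0,"y":0.2,"z":0,"hand":0},{"wx":0,"wy":0,"wz":0,"x":0,"y":0,"z":0,"hand":0}]}'
```

```text
clock: 10.85
tcp_pos: [0.5503, 0.0547, 0.0537]
orientation: [-3.138, 0.007, -2.879]
contact_force: [1.1, -2.3, 11.2]
gripper_width: -0.0001
gripper_force: 5.5
```

```bash
python3 -m handwheel '{"targets":[{"wx":0,"wy":0,"wz":0,"x":0,"y":0.2,"z":0.01,"hand":0},{"wx":0,"wy":0,"wz":0,"x":0,"y":0.2,"z":0,"hand":0},{"wx":0,"wy":0,"wz":0,"x":0,"y":0,"z":0,"hand":0}]}'
```

```text
clock: 11.15
tcp_pos: [0.5493, 0.0585, 0.0537]
orientation: [-3.138, 0.007, -2.879]
contact_force: [1.2, -2.8, 11.6]
gripper_width: 0.0001
gripper_force: 5.6
```

```bash
python3 -m handwheel '{"targets":[{"wx":0,"wy":0,"wz":0,"x":0,"y":0.2,"z":0,"hand":0},{"wx":0,"wy":0,"wz":0,"x":0,"y":0.2,"z":0,"hand":0},{"wx":0,"wy":0,"wz":0,"x":0,"y":0,"z":0,"hand":0}]}'
```

```text
clock: 11.45
tcp_pos: [0.5482, 0.0624, 0.0536]
orientation: [-3.138, 0.007, -2.879]
contact_force: [1.2, -2.5, 10.4]
gripper_width: 0.0004
gripper_force: 5.4
```

```bash
python3 -m handwheel '{"targets":[{"wx":0,"wy":0,"wz":0,"x":0,"y":0.2,"z":0,"hand":0},{"wx":0,"wy":0,"wz":0,"x":0,"y":0,"z":0,"hand":0}]}'
```

```text
clock: 11.65
tcp_pos: [0.5451, 0.0652, 0.0521]
orientation: [-3.141, 0.002, -2.88]
contact_force: [0.8, -0.2, 7.0]
gripper_width: 0.0001
gripper_force: 3.5
```

```bash
python3 -m handwheel '{"targets":[{"wx":0,"wy":0,"wz":0,"x":0,"y":0,"z":0.04,"hand":0},{"wx":0,"wy":0,"wz":0,"x":0,"y":0.2,"z":0,"hand":0},{"wx":0,"wy":0,"wz":0,"x":0,"y":0.2,"z":0,"hand":0},{"wx":0,"wy":0,"wz":0,"x":0,"y":0.2,"z":0,"hand":0},{"wx":0,"wy":0,"wz":0,"x":0,"y":0.2,"z":0,"hand":0},{"wx":0,"wy":0,"wz":0,"x":0,"y":0,"z":0,"hand":0}]}'
python3 -c "
from h import *
grab('scene','s6');grab('top','t6')
A=cv2.resize(load('s6')['img'][180:260,235:315],None,fx=5,fy=5,interpolation=2);B=cv2.resize(load('t6')['img'][180:260,200:280],None,fx=5,fy=5,interpolation=2)
cv2.imwrite('pics/j6.png',np.hstack([A,B]))"
```

```text
clock: 12.25
tcp_pos: [0.5439, 0.0725, 0.0521]
orientation: [-3.14, 0.003, -2.879]
contact_force: [0.2, -1.3, 7.4]
gripper_width: -0.0001
gripper_force: 4.0
```

View pics/j6.png

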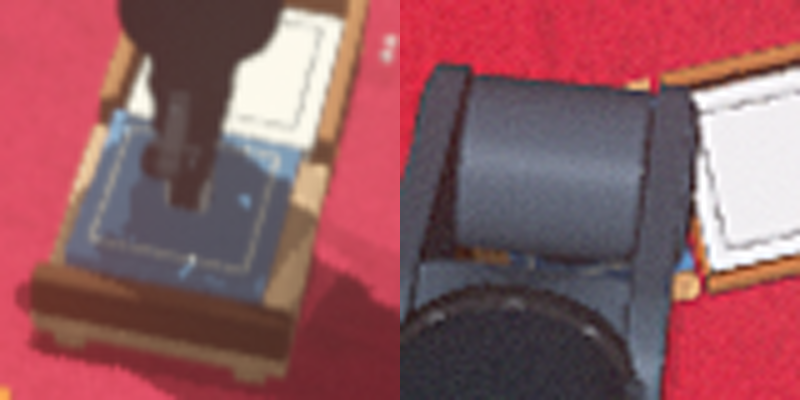

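The tile lies flat on the stand, its front edge at about (65,258)–(265,300), parallel to the rail. Both sides of the stand are still visible beside it. I'll push on to the rail.

```bash
python3 -m handwheel '{"targets":[{"wx":0,"wy":0,"wz":0,"x":0,"y":0.2,"z":0.03,"hand":0},{"wx":0,"wy":0,"wz":0,"x":0,"y":0.2,"z":0,"hand":0},{"wx":0,"wy":0,"wz":0,"x":0,"y":0.2,"z":0,"hand":0},{"wx":0,"wy":0,"wz":0,"x":0,"y":0.2,"z":0,"hand":0},{"wx":0,"wy":0,"wz":0,"x":0,"y":0,"z":0,"hand":0}]}'
```

```text
clock: 12.85
tcp_pos: [0.5423, 0.0802, 0.0521]
orientation: [-3.139, 0.004, -2.879]
contact_force: [0.9, -2.4, 8.9]
gripper_width: 0.0002
gripper_force: 4.8
```

```bash
python3 -m handwheel '{"targets":[{"wx":0,"wy":0,"wz":0,"x":0,"y":0.1,"z":0.01,"hand":0},{"wx":0,"wy":0,"wz":0,"x":0,"y":0.1,"z":0,"hand":0},{"wx":0,"wy":0,"wz":0,"x":0,"y":0.1,"z":0,"hand":0},{"wx":0,"wy":0,"wz":0,"x":0,"y":0,"z":0,"hand":0}]}'
```

```text
clock: 13.25
tcp_pos: [0.5417, 0.0829, 0.0521]
orientation: [-3.139, 0.005, -2.879]
contact_force: [0.1, -3.6, 9.8]
gripper_width: -0.0
gripper_force: 5.0
```

```bash
python3 -m handwheel '{"targets":[{"wx":0,"wy":0,"wz":0,"x":0,"y":0.1,"z":0,"hand":0},{"wx":0,"wy":0,"wz":0,"x":0,"y":0.1,"z":0,"hand":0},{"wx":0,"wy":0,"wz":0,"x":0,"y":0,"z":0,"hand":0}]}'
```

```text
clock: 13.55
tcp_pos: [0.5411, 0.0848, 0.052]
orientation: [-3.139, 0.005, -2.879]
contact_force: [1.6, -2.4, 10.4]
gripper_width: -0.0002
gripper_force: 5.0
```

```bash
python3 -m handwheel '{"targets":[{"wx":0,"wy":0,"wz":0,"x":0,"y":0.1,"z":0,"hand":0},{"wx":0,"wy":0,"wz":0,"x":0,"y":0.1,"z":0,"hand":0},{"wx":0,"wy":0,"wz":0,"x":0,"y":0,"z":0,"hand":0}]}'
```

```text
clock: 13.85
tcp_pos: [0.5407, 0.0867, 0.052]
orientation: [-3.139, 0.005, -2.879]
contact_force: [0.2, -3.3, 9.5]
gripper_width: 0.0001
gripper_force: 5.0
```

```bash
python3 -m handwheel '{"targets":[{"wx":0,"wy":0,"wz":0,"x":0,"y":0.1,"z":0,"hand":0},{"wx":0,"wy":0,"wz":0,"x":0,"y":0.1,"z":0,"hand":0},{"wx":0,"wy":0,"wz":0,"x":0,"y":0,"z":0,"hand":0}]}'
```

```text
clock: 14.15
tcp_pos: [0.5402, 0.0887, 0.0521]
orientation: [-3.139, 0.005, -2.879]
contact_force: [1.4, -2.8, 9.4]
gripper_width: 0.0002
gripper_force: 5.0
```

```bash
python3 -m handwheel '{"targets":[{"wx":0,"wy":0,"wz":0,"x":0,"y":0.1,"z":0,"hand":0},{"wx":0,"wy":0,"wz":0,"x":0,"y":0.1,"z":0,"hand":0},{"wx":0,"wy":0,"wz":0,"x":0,"y":0,"z":0,"hand":0}]}'
```

```text
clock: 14.45
tcp_pos: [0.5397, 0.0905, 0.0521]
orientation: [-3.139, 0.005, -2.879]
contact_force: [0.2, -2.8, 8.8]
gripper_width: 0.0003
gripper_force: 5.0
```

```bash
python3 -m handwheel '{"targets":[{"wx":0,"wy":0,"wz":0,"x":0,"y":0.1,"z":0.01,"hand":0},{"wx":0,"wy":0,"wz":0,"x":0,"y":0.1,"z":0,"hand":0},{"wx":0,"wy":0,"wz":0,"x":0,"y":0,"z":0,"hand":0}]}'
```

```text
clock: 14.75
tcp_pos: [0.5394, 0.0922, 0.0521]
orientation: [-3.139, 0.005, -2.879]
contact_force: [1.1, -4.4, 10.1]
gripper_width: -0.0001
gripper_force: 5.1
```

```bash
python3 -m handwheel '{"targets":[{"wx":0,"wy":0,"wz":0,"x":0,"y":0.1,"z":0,"hand":0},{"wx":0,"wy":0,"wz":0,"x":0,"y":0.1,"z":0,"hand":0},{"wx":0,"wy":0,"wz":0,"x":0,"y":0,"z":0,"hand":0}]}'
```

```text
clock: 15.05
tcp_pos: [0.5389, 0.0942, 0.0521]
orientation: [-3.139, 0.005, -2.879]
contact_force: [0.8, -4.1, 9.7]
gripper_width: -0.0003
gripper_force: 5.1
```

```bash
python3 -c "
from h import *
grab('scene','s7')
A=cv2.resize(load('s7')['img'][190:260,235:315],None,fx=7,fy=7,interpolation=2)
cv2.imwrite('pics/j7.png',A)"
```

```text
(no output)
```

View pics/j7.png

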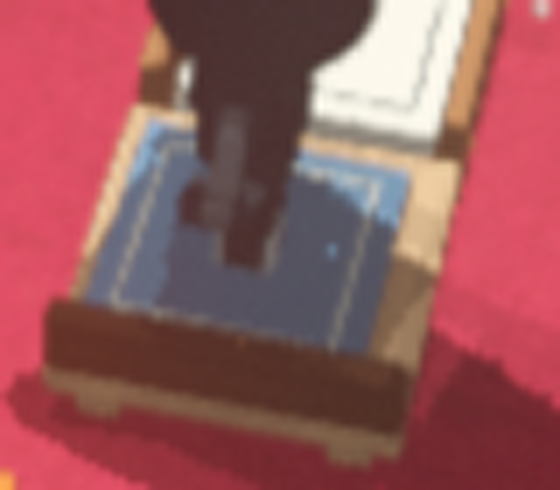

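The tile's rear corners are at about (148,122) and (412,168), and the rail now hides its front edge. I'll compute the remaining gap.

```bash
python3 -c "
from h import *
d=load('s7');f=lambda p:(np.array(p,float)+.5)/7-.5+[235,190]
# tile rear upper corners, rail top front... outer corners, stand near corners
Q=atz(d,f([(148,122),(412,168)]),.041);R=atz(d,f([(46,300),(412,362)]),.058);S=atz(d,f([(140,108),(460,160)]),.029)
print(Q,R,S)
for n,P in(('tile',Q),('rail',R),('stand',S)):
  v=P[0]-P[1];print(n,np.arctan2(v[1],v[0]),np.linalg.norm(v[:2]))
v=(R[0]-R[1]+S[0]-S[1]);v/=np.linalg.norm(v);y=np.array([-v[1],v[0],0])
print('rear y to rail outer(112 expected)',((R.mean(0)-Q.mean(0))@y),'to stand near edge (18)',(Q.mean(0)-S.mean(0))@y,'x off',(Q.mean(0)-S.mean(0))@v,(Q.mean(0)-R.mean(0))@v)
"
python3 -m handwheel '{"targets":[{"wx":0,"wy":0,"wz":0,"x":0,"y":0.1,"z":0,"hand":0},{"wx":0,"wy":0,"wz":0,"x":0,"y":0,"z":0,"hand":0}]}'
```

```text
[[0.60264982 0.05450103 0.041     ]
 [0.50755782 0.02702479 0.041     ]] [[0.58507771 0.15731317 0.058     ]
 [0.46499408 0.12003958 0.058     ]] [[0.61415628 0.0400124  0.029     ]
 [0.49747939 0.00448572 0.029     ]]
tile 0.2812827615609887 0.09898198269987625
rail 0.30096776652002943 0.12573543893975564
stand 0.295568868840556 0.12196574437116094
rear y to rail outer(112 expected) 0.10242619502646606 to stand near edge (18) 0.017906031450224732 x off 0.004758828684372667 -3.725922314124221e-05
clock: 15.3
tcp_pos: [0.5386, 0.0951, 0.052]
orientation: [-3.139, 0.005, -2.879]
contact_force: [1.8, -4.9, 9.9]
gripper_width: -0.0001
gripper_force: 5.1
```

```bash
python3 -m handwheel '{"targets":[{"wx":0,"wy":0,"wz":0,"x":0,"y":0.1,"z":0,"hand":0},{"wx":0,"wy":0,"wz":0,"x":0,"y":0,"z":0,"hand":0}]}'
```

```text
clock: 15.5
tcp_pos: [0.5384, 0.0961, 0.052]
orientation: [-3.139, 0.005, -2.879]
contact_force: [1.5, -3.3, 11.0]
gripper_width: 0.0001
gripper_force: 5.1
```

```bash
python3 -m handwheel '{"targets":[{"wx":0,"wy":0,"wz":0,"x":0,"y":0,"z":-0.3,"hand":0},{"wx":0,"wy":0,"wz":0,"x":0,"y":-0.5,"z":-2,"hand":0},{"wx":0,"wy":0,"wz":0,"x":0,"y":-2,"z":-4,"hand":0},{"wx":0,"wy":0,"wz":0,"x":1,"y":-4.5,"z":-4,"hand":0},{"wx":0,"wy":0,"wz":0,"x":1,"y":-4.5,"z":-2,"hand":0},{"wx":0,"wy":0,"wz":0,"x":1,"y":-4.5,"z":0,"hand":0},{"wx":0,"wy":0,"wz":0,"x":1,"y":-4.5,"z":0,"hand":0},{"wx":0,"wy":0,"wz":0,"x":1,"y":-2,"z":0,"hand":0},{"wx":0,"wy":0,"wz":0,"x":0,"y":0,"z":0,"hand":0}]}'
python3 -c "
from h import *
grab('scene','s8');grab('top','t8')
A=cv2.resize(load('s8')['img'][190:265,235:315],None,fx=5,fy=5,interpolation=2);B=cv2.resize(load('t8')['img'][180:255,200:280],None,fx=5,fy=5,interpolation=2)
cv2.imwrite('pics/j8.png',np.hstack([A,B]))"
```

```text
clock: 16.4
tcp_pos: [0.5448, -0.1275, 0.1657]
orientation: [3.141, -0.001, -2.884]
contact_force: [0.6, 0.3, -0.1]
gripper_width: -0.0001
gripper_force: 0.0
```

View pics/j8.png

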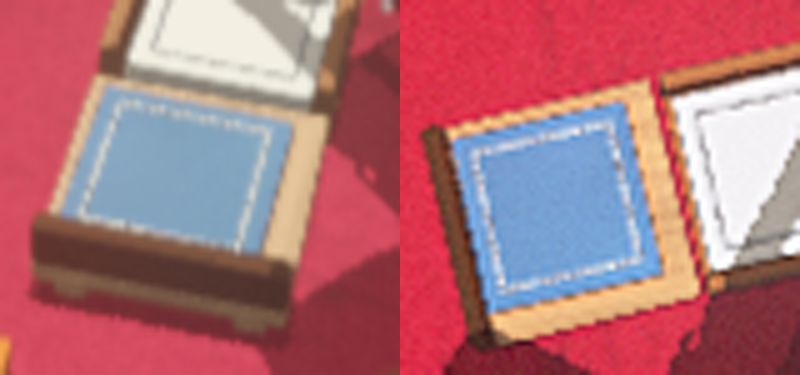

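The tile lies on the stand, apparently touching the rail, with wood visible on both sides (left margin smaller). I'll check the gap along the rail numerically in the top view.

```bash
python3 -c "
from h import *
np.set_printoptions(precision=4,suppress=True)
d=load('t8');im=d['img'].astype(int)
B,G,R=[im[...,i] for i in range(3)]
m=((B>R+25)).astype(np.uint8);m[:, :195]=0;m[:,285:]=0;m[:175]=0;m[250:]=0
c=max(cv2.findContours(m,0,1)[0],key=cv2.contourArea)
P=atz(d,c.reshape(-1,2),.041)[:,:2];r=cv2.minAreaRect((P*1000).astype(np.float32));print(r,np.tan(0))
# rows profile along image rows crossing rail
f=lambda p:(np.array(p,float)+.5)/5-.5+[200-80,180]
# profile across rail in world frame at z=.041
yaw=.275;x=np.array([np.cos(yaw),np.sin(yaw)]);y=np.array([-x[1],x[0]]);c0=np.array(r[0])/1000
Rm=d['rvec'];
for s in np.linspace(-.044,.044,7):
  q=np.array([np.r_[c0+s*x+t*y,.041] for t in np.arange(-.056,.064,.002)])
  uv=cv2.projectPoints(q,Rm,d['tvec'],np.array(d['K']),np.array(d['dist']))[0].reshape(1,-1,2).astype(np.float32)
  v=cv2.remap(d['img'],uv[...,0],uv[...,1],1)[0].astype(int);b=v[:,0]-v[:,2]
  def cr(i0,i1,dr,th=20):
    for i in range(i0,i1,dr):
      if b[i]<th: return (-.056+.002*(i-dr*(th-b[i])/(b[i-dr]-b[i])))
  print(round(s,3),'rear',cr(20,-1,-1),'front',cr(40,60,1),'col',v[50:58].tolist())
"
```

```text
((542.866455078125, 89.25141143798828), (98.74894714355469, 100.39303588867188), 14.486756324768066) 0.0
-0.044 rear -0.04924031007751938 front 0.05052747252747252 col [[221, 164, 114], [231, 172, 116], [189, 140, 97], [122, 92, 78], [43, 52, 90], [37, 56, 103], [45, 65, 112], [52, 70, 113]]
-0.029 rear -0.04944186046511628 front 0.049964285714285704 col [[218, 162, 111], [223, 166, 115], [170, 129, 95], [103, 84, 84], [40, 48, 88], [37, 60, 109], [43, 64, 113], [48, 67, 113]]
-0.015 rear -0.04962857142857143 front 0.04947540983606558 col [[220, 167, 121], [207, 155, 113], [159, 120, 94], [80, 65, 76], [41, 48, 84], [40, 60, 109], [42, 67, 116], [42, 66, 110]]
0.0 rear -0.05 front 0.05006666666666667 col [[221, 168, 122], [216, 165, 121], [180, 138, 110], [105, 84, 83], [54, 59, 92], [40, 59, 109], [48, 69, 121], [49, 69, 113]]
0.015 rear -0.039870967741935485 front 0.04969811320754717 col [[217, 163, 117], [217, 165, 121], [171, 131, 106], [97, 79, 85], [47, 57, 100], [43, 60, 111], [50, 69, 119], [57, 78, 120]]
0.029 rear -0.050545454545454546 front 0.04844067796610169 col [[213, 160, 115], [222, 167, 122], [161, 134, 128], [94, 93, 120], [36, 59, 109], [45, 64, 117], [51, 70, 120], [52, 71, 117]]
0.044 rear -0.051042735042735043 front 0.04758024691358025 col [[218, 163, 118], [206, 157, 122], [149, 131, 146], [86, 94, 134], [46, 68, 119], [45, 62, 117], [49, 70, 122], [48, 71, 118]]
```

The tile is about 1° off: it touches at the -x end, with a gap of about 1.5 mm at the +x end. I'll press on the +x half and nudge it square.

```bash
python3 -m handwheel '{"targets":[{"wx":0,"wy":0,"wz":0,"x":-0.7,"y":1.6,"z":0,"hand":0},{"wx":0,"wy":0,"wz":0,"x":-1.5,"y":3.5,"z":0,"hand":0},{"wx":0,"wy":0,"wz":0,"x":-1.5,"y":3.5,"z":1,"hand":0},{"wx":0,"wy":0,"wz":0,"x":-1.5,"y":4,"z":2,"hand":0},{"wx":0,"wy":0,"wz":0,"x":-1.5,"y":4,"z":2,"hand":0},{"wx":0,"wy":0,"wz":0,"x":-1.0,"y":3,"z":2,"hand":0},{"wx":0,"wy":0,"wz":0,"x":-0.4,"y":1,"z":2,"hand":0},{"wx":0,"wy":0,"wz":0,"x":0,"y":0,"z":1,"hand":0},{"wx":0,"wy":0,"wz":0,"x":0,"y":0,"z":0.6,"hand":0},{"wx":0,"wy":0,"wz":0,"x":0,"y":0,"z":0.2,"hand":0},{"wx":0,"wy":0,"wz":0,"x":0,"y":0,"z":0,"hand":0},{"wx":0,"wy":0,"wz":0,"x":0,"y":0,"z":0,"hand":0}]}'
```

```text
clock: 17.7
tcp_pos: [0.571, 0.0945, 0.0591]
orientation: [-3.141, 0.001, -2.881]
contact_force: [-0.6, 0.3, 0.3]
gripper_width: 0.0003
gripper_force: 0.0
```

```bash
python3 -m handwheel '{"targets":[{"wx":0,"wy":0,"wz":0,"x":0,"y":0,"z":0.3,"hand":0},{"wx":0,"wy":0,"wz":0,"x":0,"y":0,"z":0.2,"hand":0},{"wx":0,"wy":0,"wz":0,"x":0,"y":0,"z":0.1,"hand":0},{"wx":0,"wy":0,"wz":0,"x":0,"y":0,"z":0.05,"hand":0},{"wx":0,"wy":0,"wz":0,"x":0,"y":0,"z":0.05,"hand":0},{"wx":0,"wy":0,"wz":0,"x":0,"y":0,"z":0,"hand":0}]}'
```

```text
clock: 18.3
tcp_pos: [0.5704, 0.0952, 0.0521]
orientation: [-3.141, 0.0, -2.879]
contact_force: [-1.8, -0.3, 5.3]
gripper_width: -0.0001
gripper_force: 3.0
```

```bash
python3 -m handwheel '{"targets":[{"wx":0,"wy":0,"wz":0,"x":0,"y":0,"z":0.05,"hand":0},{"wx":0,"wy":0,"wz":0,"x":0,"y":0,"z":0,"hand":0}]}'
```

```text
clock: 18.5
tcp_pos: [0.5703, 0.0952, 0.0521]
orientation: [-3.141, 0.0, -2.879]
contact_force: [-2.7, -2.2, 9.2]
gripper_width: 0.0001
gripper_force: 4.6
```

```bash
python3 -m handwheel '{"targets":[{"wx":0,"wy":0,"wz":0,"x":0,"y":0,"z":0.05,"hand":0},{"wx":0,"wy":0,"wz":0,"x":0,"y":0,"z":0,"hand":0}]}'
```

```text
clock: 18.7
tcp_pos: [0.5704, 0.0951, 0.0521]
orientation: [-3.141, 0.0, -2.879]
contact_force: [-3.2, -1.3, 11.4]
gripper_width: 0.0
gripper_force: 6.1
```

```bash
python3 -m handwheel '{"targets":[{"wx":0,"wy":0,"wz":0,"x":0,"y":0.1,"z":0,"hand":0},{"wx":0,"wy":0,"wz":0,"x":0,"y":0.1,"z":0,"hand":0},{"wx":0,"wy":0,"wz":0,"x":0,"y":0.1,"z":0,"hand":0},{"wx":0,"wy":0,"wz":0,"x":0,"y":0,"z":0,"hand":0}]}'
```

```text
clock: 19.1
tcp_pos: [0.571, 0.0974, 0.0521]
orientation: [-3.139, 0.003, -2.879]
contact_force: [-0.6, -3.0, 11.0]
gripper_width: -0.0004
gripper_force: 5.0
```

```bash
python3 -m handwheel '{"targets":[{"wx":0,"wy":0,"wz":0,"x":0,"y":0.1,"z":0,"hand":0},{"wx":0,"wy":0,"wz":0,"x":0,"y":0.1,"z":0,"hand":0},{"wx":0,"wy":0,"wz":0,"x":0,"y":0,"z":0,"hand":0}]}'
```

```text
clock: 19.4
tcp_pos: [0.5711, 0.0992, 0.0521]
orientation: [-3.139, 0.004, -2.879]
contact_force: [0.9, -4.2, 9.5]
gripper_width: 0.0001
gripper_force: 4.6
```

```bash
python3 -m handwheel '{"targets":[{"wx":0,"wy":0,"wz":0,"x":0,"y":0.1,"z":0,"hand":0},{"wx":0,"wy":0,"wz":0,"x":0,"y":0.1,"z":0,"hand":0},{"wx":0,"wy":0,"wz":0,"x":0,"y":0,"z":0,"hand":0}]}'
```

```text
clock: 19.7
tcp_pos: [0.5709, 0.1012, 0.0521]
orientation: [-3.139, 0.005, -2.879]
contact_force: [0.2, -4.0, 9.2]
gripper_width: -0.0002
gripper_force: 4.3
```

```bash
python3 -m handwheel '{"targets":[{"wx":0,"wy":0,"wz":0,"x":0,"y":0,"z":0.04,"hand":0},{"wx":0,"wy":0,"wz":0,"x":0,"y":0.1,"z":0,"hand":0},{"wx":0,"wy":0,"wz":0,"x":0,"y":0.1,"z":0,"hand":0},{"wx":0,"wy":0,"wz":0,"x":0,"y":0,"z":0,"hand":0}]}'
```

```text
clock: 20.1
tcp_pos: [0.5708, 0.1029, 0.0521]
orientation: [-3.138, 0.006, -2.879]
contact_force: [-0.0, -4.1, 10.6]
gripper_width: 0.0004
gripper_force: 5.3
```

```bash
python3 -m handwheel '{"targets":[{"wx":0,"wy":0,"wz":0,"x":0,"y":0,"z":-0.3,"hand":0},{"wx":0,"wy":0,"wz":0,"x":0,"y":-0.5,"z":-2,"hand":0},{"wx":0,"wy":0,"wz":0,"x":0,"y":-2,"z":-4,"hand":0},{"wx":0,"wy":0,"wz":0,"x":1.5,"y":-4.5,"z":-4,"hand":0},{"wx":0,"wy":0,"wz":0,"x":1.5,"y":-4.5,"z":-2,"hand":0},{"wx":0,"wy":0,"wz":0,"x":1.5,"y":-4.5,"z":0,"hand":0},{"wx":0,"wy":0,"wz":0,"x":1.5,"y":-4.5,"z":0,"hand":0},{"wx":0,"wy":0,"wz":0,"x":1,"y":-2,"z":0,"hand":0},{"wx":0,"wy":0,"wz":0,"x":0,"y":0,"z":0,"hand":0}]}'
cat > c.py <<'E'
from h import *
import sys
f=sys.argv[1];d=load(f)
for s0,yaw in ((0,.275),):
  x=np.array([np.cos(yaw),np.sin(yaw)]);y=np.array([-x[1],x[0]]);c0=np.array([.5428,.0893])
  S=[];A=[];F=[]
  for s in np.linspace(-.042,.04,42):
    t=np.arange(-.058,.075,.0005);q=np.c_[c0+s*x+t[:,None]*y,np.full(len(t),.041)]
    uv=cv2.projectPoints(q,d['rvec'],d['tvec'],np.array(d['K']),np.array(d['dist']))[0].reshape(1,-1,2).astype(np.float32)
    v=cv2.remap(d['img'],uv[...,0],uv[...,1],1)[0].astype(int);b=v[:,0]-v[:,2]
    i=np.where((b[:-1]<20)&(b[1:]>=20)&(t[:-1]<-.04))[0];j=np.where((b[:-1]>=20)&(b[1:]<20)&(t[:-1]>.03))[0]
    # rail outer: last dark->red
    g=v[:,2];k=np.where((g[:-1]<140)&(g[1:]>=140)&(t[:-1]>.052))[0]
    if len(i) and len(j) and len(k): S.append(s);A.append((t[i[-1]],t[j[0]],t[k[0]]))
  A=np.array(A)
  for n,c in zip(('rear','front','railout'),A.T):
    p=np.polyfit(S,c,1);p=np.polyfit(np.array(S)[abs(c-np.polyval(p,S))<.0015],c[abs(c-np.polyval(p,S))<.0015],1);print(n,len(c),'yaw',yaw+p[0],'off mm',p[1]*1e3)
E
python3 -c "
from h import *
grab('scene','s9');grab('top','t9')
A=cv2.resize(load('s9')['img'][190:265,235:315],None,fx=5,fy=5,interpolation=2);B=cv2.resize(load('t9')['img'][180:255,200:280],None,fx=5,fy=5,interpolation=2)
cv2.imwrite('pics/j9.png',np.hstack([A,B]))"
python3 c.py t8;python3 c.py t9
```

```text
clock: 21.0
tcp_pos: [0.5589, -0.124, 0.1644]
orientation: [-3.141, -0.0, -2.884]
contact_force: [0.2, 0.2, 0.3]
gripper_width: -0.0002
gripper_force: 0.0
rear 42 yaw 0.2650140009883053 off mm -50.15450502388403
rear 42 yaw 0.27441252734786514 off mm -49.39344461550929
front 42 yaw 0.2749999999999988 off mm 49.50000000000013
railout 42 yaw 0.27188031764038545 off mm 62.23497555573573Traceback (most recent call last):
  File "c.py", line 17, in <module>
    p=np.polyfit(S,c,1);p=np.polyfit(np.array(S)[abs(c-np.polyval(p,S))<.0015],c[abs(c-np.polyval(p,S))<.0015],1);print(n,len(c),'yaw',yaw+p[0],'off mm',p[1]*1e3)
                          ~~~~~~~~~~^^^^^^^^^^^^^^^^^^^^^^^^^^^^^^^^^^^^^^^^^^^^^^^^^^^^^^^^^^^^^^^^^^^^^^^^^^^^^
    raise TypeError("expected non-empty vector for x")
TypeError: expected non-empty vector for x
```

View pics/j9.png

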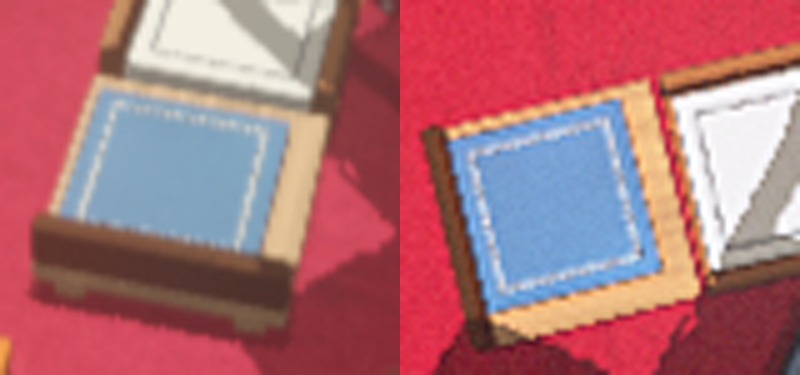

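The tile is now square: its rear edge is at yaw 0.274 against 0.272 for the rail, and 111.6 mm from the rail's outer face, where contact means 112. It lies flat within the stand's sides and the hand is clear, so I'm handing in.

```bash
python3 -c "
from station import bot
print(bot.sign_off())"
```

```text
the job is handed in; nothing more can be done
None
```

The blue tile is on the stand against the dark rail, flat and square to it by the last camera measurement, with the white tiles still in the caddy and the hand clear. The job is handed in at about 21 s; sign-off returned no verdict.

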